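# Make room in the spice rack

### The job

Two spice jars stand close together in the middle of the small wooden spice rack. Nudge them apart along the rack, keeping them upright and without lifting them out, and then set the slim glass spice jar with the red-orange cap, which stands in the open on the worktop to the right of the rack, down in the gap, so that all three stand upright in the rack with that jar between the other two. Do not drop it or knock any of the three over.

Things in the scene. Friction and masses are not known exactly. Their poses are not given: they have to be found in the camera images.
- rack: Fixed dark wooden tray, its long side along its own y, front at -x. Inside 200 mm long (y) and 64 mm deep (x), walls 6 mm thick; front and back walls reach 28 mm, end walls 42 mm above the worktop. Its floor, 8 mm above the worktop, is a smooth white liner (friction about 0.25): jars slide if pushed or held below about half their height. Origin: centre of its underside, on the worktop.
- tall_jar: The taller jar in the rack: slim round glass spice jar with a red cap, 45 mm in diameter, 108 mm tall, about 0.11 kg; cap (fixed) the top 20 mm. Origin: centre of its underside, z up. Starts upright near the rack's middle, 1 to 10 mm from the white-lidded jar, on either side of it. Pinched round its body, front and back, and drawn along the rack, it slides on the floor.
- white_lid_jar: The other jar in the rack: round jar with a white lid, body 48 mm in diameter up to 73 mm, lid (fixed) 45 mm in diameter from 73 to 88 mm, 88 mm tall, about 0.14 kg. Origin: centre of its underside, z up. It slides on the rack floor like the other.
- loose_jar: The jar to put in the gap: slim round glass spice jar with a red-orange cap, 44 mm in diameter, 98 mm tall, about 0.11 kg, upright on the worktop to the right of the rack; cap (fixed) the top 20 mm. Origin: centre of its underside, z up. A short brown jar with a dark lid, not part of the job, stands 100 mm or more away, nearer to the rack or farther.
Things that resemble listed ones, but are neither listed nor needed, are in the scene too. What is shaped like the loose_jar but turquoise is not meant.

How it is judged:
By the outcome, as a careful person would: the job done as asked, in the order asked, and still so for the second after the job is handed in, with the robot touching nothing.
It also fails if it takes over 59 s, if anything falls off the work surface, if the arm or the gripper's body presses on something with over 40 N, if the wrist force passes 120 N, or if a joint passes its speed limit or range.

### The arm

A 7-joint arm with a two-finger parallel gripper is mounted at the origin on a cart in front of the work surface, level with it; the furniture and walls round the work are solid. World frame = base frame: x ahead of the robot, y to its left, z up, the work surface at z = 0. Lengths are in m, angles in rad, forces in N, time in s.
With the tool pointing down it reaches from about 0.4 to 0.85 m from the base axis. Payload 4.5 kg.
Tool frame: the origin (TCP) lies on the centre line of the jaws, within the pads' length; the fingertips stand r.tip_extent ahead of it and the grasp point (between the pads) is the TCP (r.tip_extent is the distance from the TCP to the fingertips, in m); z points along the fingers, y is the line along which they close (so a half turn about z gives the same grasp; the last joint's range is limited). The gripper opens to 88 mm and grips with 3 to 60 N. Pads are 18 mm wide; open, the fingers measure 123 mm over their backs; the gripper's body (75 mm by 187 mm) begins 45 mm behind the grasp point.
Start: joints at [-1.187, 0.689, -0.195, 1.565, 0.157, 0.902, -0.215], TCP at [0.214, 0.587, 0.258] pointing down, gripper open.
Joint ranges: [-3.01, 3.01], [-0.46, 2.08], [-1.47, 1.51], [0.13, 2.56], [-1, 4.14], [0.04, 2.09], [-2.66, 2.66]. Speed limits (rad/s): [2.57, 2.57, 3.14, 3.14, 3.14, 3.14, 3.14].

### API

Orientations are given as a unit quaternion [x, y, z, w].
In Python, from plant import sensors, vision, finish_job, r gives the robot as it stands. The module is installed in compiled form; this text tells all that it offers.
- The arm moves only by the tool step_arm, never from a script. Its argument "steps" is a list of rows, each a list of 2 entries, a list of its own where there are three numbers: the shift along the tool's x, y, z in cm, then the turn, a rotation vector about the tool's x, y, z in degrees. A call has 1 to 12 rows; each row shifts and turns the commanded pose from where the row before left it, along the tool's axes as they then stand; what a row does not reach is not made up. A row lasts 1/8 s, in which the tool goes at most 62.5 mm and 10.7 degrees, less where a joint would pass 70% of its speed; a pose out of reach is approached as far as the arm can. A call with a gripper value outside its range is refused whole. "claw" is the opening, from -1 (shut) to 1 (fully open), set as the call begins (left out, the last holds). The fingers move at their own pace and stop on an object; "grip_force" is the grip in N (left out, the last holds). Time passes only in rows, so rows that do not move let the fingers close. It gives the time, the measured TCP pose, the force, the opening and the grip force at its end, in the units of the state.
- sensors.get_state(): the state, without advancing time (a new reading comes with each control period).
- vision.snapshot(name): name is "scene" or "side" or "wrist"; returns a dict with "img" (400x640x3 uint8, red, green, blue), "fx", "fy", "cx", "cy" (pixels), "k1" (the pictures are not rectified: a ray, as slopes to the right and down, at radius r is drawn at 1 + k1 r^2 times it, then the intrinsics apply), "position" and "rotation" of the camera in the world. Camera axes: x right, y down, z forward; pixel columns grow to the right and rows downward; lengths in m; the calibration is good to about 2 mm. A picture is of the moment at which its call begins. There is no depth.
- finish_job(): hands the job in; it is judged then, once.
The state is a dict: "clock": time; "q": joint angles; "qd": joint speeds; "joint_torque": joint torques, N m; "tool_pos": TCP position; "eef_rot": TCP orientation; "contact_force": force on the tool from outside, world axes, zero at the start; "moment": the same for the moment, N m; "opening": opening from 0.0 (shut) to 1.0 (fully open); "finger_force": force on a finger pad.
Only numpy, scipy, OpenCV 4.12 (cv2) and the standard library are available. Lean on these libraries where they do the work, as an engineer would, in place of code of your own. Each camera call takes 0.05 s, during which the arm holds its last target. There are 200 camera calls.

## Working session

There is one attempt and no reset: what is moved stays moved. The work goes in short steps, Python scripts to look and compute and a tool call to move; the robot and the scene stay as the last step left them, time stands still between calls to the robot, and variables do not carry over. Pictures are saved under pics/ and viewed, at most 10 in all, crops included, and the job is handed in when it is done.

Besides the shell and the picture viewer there is one more tool, called after "Emit:" as name(argument=value, ...), one argument or row to a line, values as JSON. step_arm: Moves the arm, as the interface text tells. Its arguments: {"type":"object","properties":{"steps":{"type":"array"},"claw":{"type":"number"},"grip_force":{"type":"number"}},"required":["steps"]}

```bash
mkdir -p pics; cat > h.py <<'E'
import numpy as np, cv2, pickle
from plant import sensors, vision, finish_job, r
def snap(name,fn):
    s=vision.snapshot(name); pickle.dump(s,open(f'pics/{fn}.pkl','wb')); cv2.imwrite(f'pics/{fn}.png',s['img'][:,:,::-1]); return s
def ray(s,u,v):
    K=np.array([[s['fx'],0,s['cx']],[0,s['fy'],s['cy']],[0,0,1]]); 
    p=cv2.undistortPoints(np.array([[[u,v]]],float),K,np.array([s['k1'],0,0,0,0],float))[0,0]
    return np.array(s['position']),np.array(s['rotation'])@np.array([p[0],p[1],1])
def onz(s,u,v,z):
    o,d=ray(s,u,v); return o+d*(z-o[2])/d[2]
def proj(s,P):
    p=np.array(s['rotation']).T@(np.array(P)-np.array(s['position'])); x,y=p[:2]/p[2]; k=1+s['k1']*(x*x+y*y)
    return np.array([s['fx']*x*k+s['cx'],s['fy']*y*k+s['cy']])
E
python3 - <<'E'
from h import *
ims=[]
for n in ['scene','side','wrist']:
    s=snap(n,n+'0'); print(n,np.round(s['position'],3),np.round(s['rotation'],3).tolist(),s['fx'],s['k1'])
    ims.append(s['img'][:,:,::-1])
st=sensors.get_state(); print(st, r.tip_extent)
E
```

```text
scene [-0.205 -0.484  0.846] [0.797, -0.458, 0.19, -0.343] 514.5414676117758 -0.06748970386887382
side [0.05  0.415 0.589] [-0.316, 0.846, -0.4, 0.159] 380.00942268235457 -0.06003133534933973
wrist [0.143 0.613 0.384] [0.81, 0.567, 0.084, 0.122] 276.58450137193563 -0.012269318320572688
{'clock': 0.15, 'q': array([-1.18722909,  0.68979198, -0.19455057,  1.56607121,  0.15728425,
        0.9024937 , -0.21508988]), 'qd': array([ 0.0001967 , -0.00291776, -0.00097665, -0.00410058, -0.0001428 ,
        0.00059076, -0.00010878]), 'joint_torque': array([-8.25685784e-04, -5.27860343e+01, -1.26812775e+00, -1.53586847e+01,
       -5.25065674e-02,  3.94482136e-03,  1.01386220e-04]), 'tool_pos': array([0.21403926, 0.58673855, 0.25710346]), 'eef_rot': array([ 1.73954387e-01,  9.84753471e-01, -6.82624862e-04, -8.38410898e-05]), 'contact_force': array([1.0080349 , 0.08065295, 0.06786893]), 'moment': array([ 0.03883463, -0.02599789,  0.02445128]), 'finger_force': 0.0, 'opening': 0.9999958104065603} 0.019
```

View pics/scene0.png

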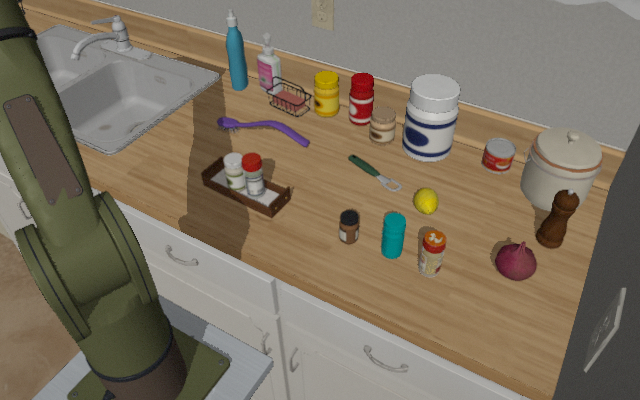

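View pics/side0.png

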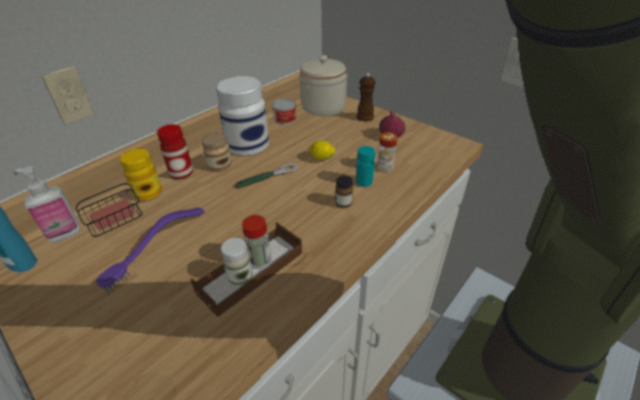

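The scene shows the rack at (245,187) holding the white-lid jar (235,170) and the red-cap tall jar (253,175). Candidates for the loose jar are:
- the red-orange-cap slim jar (432,254), which I choose
- the turquoise look-alike (393,235), not meant
- the big red jar (361,99), too wide and at the back
- the brown short jar (348,227), not part of the job

I'll check this choice in one close crop.

```bash
python3 - <<'E'
from h import *
a=cv2.imread('pics/scene0.png'); b=cv2.imread('pics/side0.png')
c1=cv2.resize(a[140:220,195:295],(400,320),interpolation=cv2.INTER_CUBIC)
c2=cv2.resize(a[200:280,370:470],(400,320),interpolation=cv2.INTER_CUBIC)
c3=cv2.resize(b[205:315,185:310],(400,352)[:2],interpolation=cv2.INTER_CUBIC)[:280]
c3=cv2.resize(b[205:315,185:310],(318,280),interpolation=cv2.INTER_CUBIC)
c4=cv2.resize(b[110:210,320:420],(280,280),interpolation=cv2.INTER_CUBIC)
bot=np.zeros((280,800,3),np.uint8); bot[:,:318]=c3; bot[:,400:680]=c4
cv2.imwrite('pics/crop.png',np.vstack([np.hstack([c1,c2]),bot]))
E
```

```text
(no output)
```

View pics/crop.png

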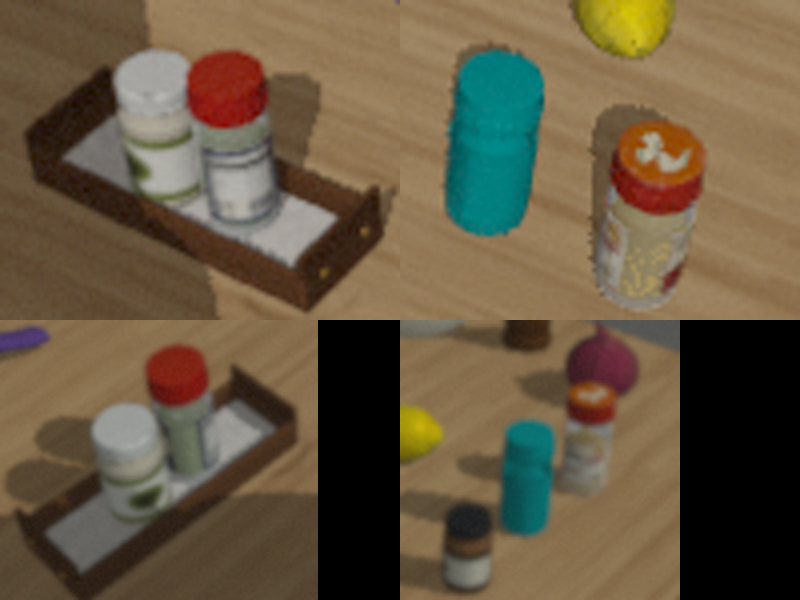

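The crop confirms it. The loose jar has a red-orange cap with its top at scene (435,238). The tall jar's top is at (252,159) and the white lid's at (233,158).

```bash
python3 - <<'E'
from h import *
S=pickle.load(open('pics/scene0.pkl','rb'));D=pickle.load(open('pics/side0.pkl','rb'))
def tri(a,b):
    o1,d1=ray(S,*a);o2,d2=ray(D,*b)
    t=np.linalg.lstsq(np.c_[d1,-d2],o2-o1,rcond=None)[0];p,q=o1+t[0]*d1,o2+t[1]*d2
    return (p+q)/2,np.linalg.norm(p-q)
for n,a,b,z in [('tall',(251.8,158.7),(254.6,221.5),.116),('white',(233.2,158),(234.9,245.1),.096),('loose',(435,238.3),(388.2,135.7),.098)]:
    print(n,onz(S,*a,z)[:2].round(4),onz(D,*b,z)[:2].round(4),tri(a,b))
for n,p,z in [('LF',(30,128),.042),('LB',(108,68),.042),('RF',(308,266),.042),('RB',(379,190),.042),('RFbot',(308,306),0)]:
    print(n,onz(S,195+p[0]/4,140+p[1]/4,z).round(4))
for n,p,z in [('LF',(83,567),.042),('LB',(20,512),.042),('RF',(297,408),.042),('RB',(235,370),.042)]:
    print('side',n,onz(D,185+p[0]/2.544,205+(p[1]-320)/2.544,z).round(4))
print('brown',onz(D,320+(468-400)/2.8,110+(515-320)/2.8,.06)); print('turq',onz(S,370+100/4,200+72/4,.098))
E
```

```text
Traceback (most recent call last):
  File "h.py", line 10, in onz
    o,d=ray(s,u,v); return o+d*(z-o[2])/d[2]
        ~~~^^^^^^^
  File "h.py", line 8, in ray
    return np.array(s['position']),np.array(s['rotation'])@np.array([p[0],p[1],1])
                                   ~~~~~~~~~~~~~~~~~~~~~~~^~~~~~~~~~~~~~~~~~~~~~~~
ValueError: matmul: Input operand 1 has a mismatch in its core dimension 0, with gufunc signature (n?,k),(k,m?)->(n?,m?) (size 3 is different from 4)
```

```bash
sed -i "s/^import numpy.*/&\nfrom scipy.spatial.transform import Rotation as Rn/; s/np.array(s\['rotation'\])/Rn.from_quat(s['rotation']).as_matrix()/" h.py
cat > m.py <<'E'
from h import *
S=pickle.load(open('pics/scene0.pkl','rb'));D=pickle.load(open('pics/side0.pkl','rb'))
def tri(a,b):
    o1,d1=ray(S,*a);o2,d2=ray(D,*b)
    t=np.linalg.lstsq(np.c_[d1,-d2],o2-o1,rcond=None)[0];p,q=o1+t[0]*d1,o2+t[1]*d2
    return (p+q)/2,np.linalg.norm(p-q)
for n,a,b,z in [('tall',(251.8,158.7),(254.6,221.5),.116),('white',(233.2,158),(234.9,245.1),.096),('loose',(435,238.3),(388.2,135.7),.098)]:
    print(n,onz(S,*a,z)[:2].round(4),onz(D,*b,z)[:2].round(4),tri(a,b))
for n,p,z in [('LF',(30,128),.042),('LB',(108,68),.042),('RF',(308,266),.042),('RB',(379,190),.042),('RFbot',(308,306),0)]:
    print(n,onz(S,195+p[0]/4,140+p[1]/4,z).round(4))
for n,p,z in [('LF',(83,567),.042),('LB',(20,512),.042),('RF',(297,408),.042),('RB',(235,370),.042)]:
    print('side',n,onz(D,185+p[0]/2.544,205+(p[1]-320)/2.544,z).round(4))
print('brown',onz(D,320+(468-400)/2.8,110+(515-320)/2.8,.06)); print('turq',onz(S,370+100/4,200+72/4,.098))
E
python3 m.py
```

```text
tall [0.4805 0.1117] [0.4808 0.117 ] (array([0.48400088, 0.11470926, 0.11234791]), np.float64(0.00017221731130526386))
white [0.48   0.1671] [0.479  0.1685] (array([0.48046649, 0.16779501, 0.09491579]), np.float64(0.0007848858756622725))
loose [ 0.4765 -0.3277] [ 0.4805 -0.326 ] (array([ 0.48007742, -0.32714333,  0.09623805]), np.float64(0.0029033479648082876))
LF [0.4502 0.246  0.042 ]
LB [0.5186 0.2407 0.042 ]
RF [0.4362 0.0334 0.042 ]
RB [0.5083 0.0332 0.042 ]
RFbot [ 0.4427  0.0418 -0.    ]
side LF [0.4428 0.2468 0.042 ]
side LB [0.5149 0.2482 0.042 ]
side RF [0.4356 0.0439 0.042 ]
side RB [0.5043 0.0456 0.042 ]
brown [ 0.48062133 -0.14863351  0.06      ]
turq [ 0.4879051  -0.23713185  0.098     ]
```

Both views agree: rack centre ≈ (0.477, 0.143) with yaw ≈ −3°, tall jar at (0.481, 0.114), white-lid jar at (0.480, 0.168), loose jar at (0.479, −0.327). Now I'll move over the tall jar and turn the jaws front to back.

Emit:
step_arm(
  steps=[
    [[-4.1,-3.5,0],[0,0,0]],
    [[-4.1,-3.5,0],[0,0,0]],
    [[-4.1,-3.5,0],[0,0,0]],
    [[-4.1,-3.5,0],[0,0,0]],
    [[-4.1,-3.5,0],[0,0,0]],
    [[-4.1,-3.5,0],[0,0,0]],
    [[-4.1,-3.5,0],[0,0,0]],
    [[-4.1,-3.5,0],[0,0,0]],
    [[-4.1,-3.5,0],[0,0,0]],
    [[-4.1,-3.5,0],[0,0,0]],
    [[0,0,0],[0,0,0]],
  ],
  claw=1,
)

```text
clock: 1.52
tool_pos: [0.4812, 0.1127, 0.2573]
eef_rot: [0.179, 0.984, -0.001, 0.0]
contact_force: [-0.7, -0.4, -0.1]
opening: 0.996
finger_force: 0.0
```

Emit:
step_arm(
  steps=[
    [[0,0,0],[0,0,10]],
    [[0,0,0],[0,0,10]],
    [[0,0,0],[0,0,10]],
    [[0,0,0],[0,0,10]],
    [[0,0,0],[0,0,10]],
    [[0,0,0],[0,0,10]],
    [[0,0,0],[0,0,10]],
    [[0,0,0],[0,0,3]],
    [[0,0,0],[0,0,0]],
  ],
)

```text
clock: 2.65
tool_pos: [0.4788, 0.1191, 0.2576]
eef_rot: [0.725, 0.689, -0.0, -0.0]
contact_force: [-0.5, -0.3, 0.1]
opening: 1.001
finger_force: 0.0
```

```bash
cat >> h.py <<'E'
def go(P,yaw):
    """world delta to P in tool cm and turn (deg) about tool z so that tool y is at yaw"""
    st=sensors.get_state(); R=Rn.from_quat(st['eef_rot']).as_matrix(); d=R.T@(np.array(P)-st['tool_pos'])*100
    a=np.degrees(np.arctan2(R[1,1],R[0,1])); t=-(yaw-a); t=(t+90)%180-90
    print('t',round(st['clock'],2),'pos',st['tool_pos'].round(4),'yaw',a.round(1),'tilt',R[:,2].round(3),'shift cm',d.round(2),'turn',round(t,1))
E
python3 - <<'E'
from h import *
go((.482,.115,.16),-3)
s=snap('wrist','w1')
for n,P in [('tall',(.482,.115,.116)),('white',(.480,.168,.096))]: print(n,proj(s,P))
E
```

```text
t 2.65 pos [0.4788 0.1191 0.2576] yaw -2.9 tilt [-0.001  0.    -1.   ] shift cm [-0.4   0.35  9.76] turn 0.1
tall [319.81125768 195.93518739]
white [315.25587378 141.06280622]
```

View pics/w1.png

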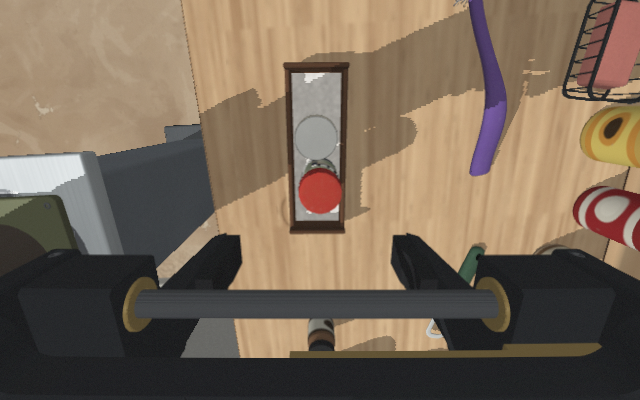

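The wrist view shows the red cap at (320,191), the white lid at (316,137) and the rack's end walls at rows 65 and 231.

```bash
python3 - <<'E'
from h import *
s=pickle.load(open('pics/w1.pkl','rb')); im=s['img']; h=cv2.cvtColor(im,cv2.COLOR_RGB2HSV)
m=(((h[...,0]<8)|(h[...,0]>172))&(h[...,1]>170)&(h[...,2]>90)).astype(np.uint8); m[:,400:]=0; m[:,:250]=0
c=max(cv2.findContours(m,0,2)[0],key=cv2.contourArea); (u,v),R=cv2.minEnclosingCircle(c); print(u,v,R)
print('tall',onz(s,u,v,.116),'R',R*(s['position'][2]-.116)/s['fx'])
print('white',onz(s,316,137,.096))
for p in [(284,64),(348.5,65),(290.5,231.5),(344,231.5)]: print(onz(s,*p,.042).round(4))
E
```

```text
319.868408203125 190.1842041015625 21.97734260559082
tall [0.48233413 0.12102926 0.116     ] R 0.021342289188275302
white [0.48096699 0.17204749 0.096     ]
[0.4486 0.2505 0.042 ]
[0.5214 0.2458 0.042 ]
[0.4402 0.0451 0.042 ]
[0.5121 0.0415 0.042 ]
```

Emit:
step_arm(
  steps=[
    [[-0.1,0.3,0],[0,0,0]],
    [[0,0,2.5],[0,0,0]],
    [[0,0,3],[0,0,0]],
    [[0,0,3],[0,0,0]],
    [[0,0,3],[0,0,0]],
    [[0,0,2.5],[0,0,0]],
    [[0,0,2],[0,0,0]],
    [[0,0,1.3],[0,0,0]],
    [[0,0,1],[0,0,0]],
    [[0,0,0],[0,0,0]],
  ],
)

```text
clock: 3.95
tool_pos: [0.4823, 0.1167, 0.0744]
eef_rot: [0.726, 0.688, -0.0, -0.0]
contact_force: [0.2, 0.5, -0.3]
opening: 1.002
finger_force: 0.0
```

```bash
python3 - <<'E'
from h import *
go((.482,.118,.074),-3); print(sensors.get_state()['contact_force'].round(1))
for n in ['scene','side']:
    s=snap(n,n+'1')
a=cv2.imread('pics/scene1.png')[100:230,160:320];b=cv2.imread('pics/side1.png')[160:320,160:340]
cv2.imwrite('pics/c1.png',np.hstack([cv2.resize(a,(400,325)),cv2.resize(b,(366,325))]))
E
```

```text
t 3.95 pos [0.4823 0.1167 0.0744] yaw -3.0 tilt [-0.001  0.    -1.   ] shift cm [ 0.13 -0.03  0.04] turn -0.0
[ 0.2  0.5 -0.3]
```

View pics/c1.png

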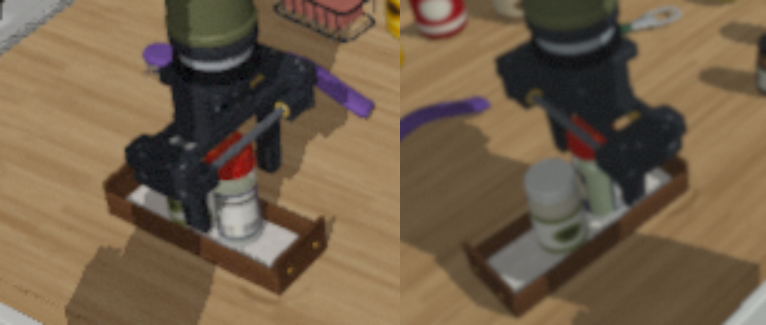

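The fingers stand front and back of the tall jar and it has not been touched. Closing gently.

Emit:
step_arm(
  steps=[
    [[0,0,0],[0,0,0]],
    [[0,0,0],[0,0,0]],
    [[0,0,0],[0,0,0]],
    [[0,0,0],[0,0,0]],
    [[0,0,0],[0,0,0]],
    [[0,0,0],[0,0,0]],
    [[0,0,0],[0,0,0]],
    [[0,0,0],[0,0,0]],
  ],
  claw=-1,
  grip_force=12,
)

```text
clock: 5.05
tool_pos: [0.4824, 0.1167, 0.0747]
eef_rot: [0.726, 0.688, 0.0, -0.0]
contact_force: [0.0, 0.1, 1.0]
opening: 0.505
finger_force: 12.0
```

Emit:
step_arm(
  steps=[
    [[-0.3,0,0],[0,0,0]],
    [[-0.5,0,0],[0,0,0]],
    [[-0.5,0,0],[0,0,0]],
    [[-0.5,0,0],[0,0,0]],
    [[-0.5,0,0],[0,0,0]],
    [[-0.5,0,0],[0,0,0]],
    [[-0.5,0,0],[0,0,0]],
    [[-0.5,0,0],[0,0,0]],
    [[-0.4,0,0],[0,0,0]],
    [[-0.2,0,0],[0,0,0]],
    [[0,0,0],[0,0,0]],
    [[0,0,0],[0,0,0]],
  ],
)

```text
clock: 6.55
tool_pos: [0.48, 0.0724, 0.0747]
eef_rot: [0.726, 0.688, -0.0, 0.0]
contact_force: [0.4, -0.7, 2.1]
opening: 0.504
finger_force: 12.0
```

Emit:
step_arm(
  steps=[
    [[0,0,0],[0,0,0]],
    [[0,0,0],[0,0,0]],
    [[0,0,0],[0,0,0]],
    [[0,0,0],[0,0,0]],
    [[0,0,0],[0,0,0]],
    [[0,0,0],[0,0,0]],
    [[0,0,0],[0,0,0]],
  ],
  claw=1,
)

```text
clock: 7.42
tool_pos: [0.48, 0.0728, 0.0747]
eef_rot: [0.726, 0.688, 0.0, -0.0]
contact_force: [0.3, 0.1, -0.3]
opening: 0.997
finger_force: 0.0
```

Emit:
step_arm(
  steps=[
    [[0,0,-1.5],[0,0,0]],
    [[0,0,-3],[0,0,0]],
    [[0,0,-4],[0,0,0]],
    [[1.5,0,-4],[0,0,0]],
    [[3.5,0,-4],[0,0,0]],
    [[4,0,-1],[0,0,0]],
    [[0,0,0],[0,0,0]],
  ],
)

```text
clock: 8.3
tool_pos: [0.485, 0.1667, 0.2516]
eef_rot: [0.723, 0.69, 0.002, -0.0]
contact_force: [-0.6, -0.9, 0.2]
opening: 1.001
finger_force: 0.0
```

```bash
python3 - <<'E'
from h import *
go((.482,.17,.058),-3)
s=snap('wrist','w2')
E
```

```text
t 8.3 pos [0.485  0.1667 0.2516] yaw -2.7 tilt [ 0.003  0.004 -1.   ] shift cm [ 0.24 -0.37 19.36] turn 0.3
```

View pics/w2.png

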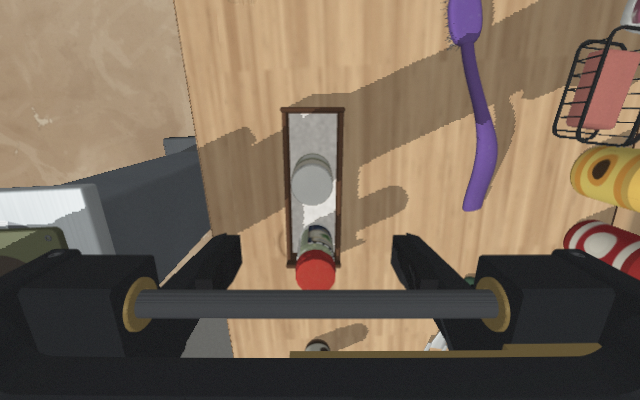

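The tall jar now stands upright near the right end of the rack (cap at 316,270), and the white lid is at (312,180).

```bash
python3 - <<'E'
from h import *
s=pickle.load(open('pics/w2.pkl','rb'))
w=onz(s,312,180,.096);print('white',w,'tall',onz(s,316,270,.116)); 
for p in [(281,109),(344,109.5)]: print(onz(s,*p,.042).round(4))
go((w[0],w[1],.058),-3)
E
```

```text
white [0.48135818 0.17673569 0.096     ] tall [0.48109666 0.08186648 0.116     ]
[0.4485 0.2503 0.042 ]
[0.5215 0.2464 0.042 ]
t 8.35 pos [0.4845 0.164  0.2508] yaw -2.9 tilt [ 0.001  0.001 -1.   ] shift cm [ 1.23 -0.41 19.28] turn 0.1
```

Emit:
step_arm(
  steps=[
    [[0.6,-0.3,0],[0,0,0]],
    [[0,0,3],[0,0,0]],
    [[0,0,3.5],[0,0,0]],
    [[0,0,3.5],[0,0,0]],
    [[0,0,3],[0,0,0]],
    [[0,0,2.5],[0,0,0]],
    [[0,0,2],[0,0,0]],
    [[0,0,1.2],[0,0,0]],
    [[0,0,0.5],[0,0,0]],
    [[0,0,0],[0,0,0]],
  ],
)

```text
clock: 9.6
tool_pos: [0.4822, 0.1686, 0.0578]
eef_rot: [0.726, 0.688, -0.0, 0.0]
contact_force: [-0.1, -0.2, -0.5]
opening: 0.999
finger_force: 0.0
```

Emit:
step_arm(
  steps=[
    [[0,0,0],[0,0,0]],
    [[0,0,0],[0,0,0]],
    [[0,0,0],[0,0,0]],
    [[0,0,0],[0,0,0]],
    [[0,0,0],[0,0,0]],
    [[0,0,0],[0,0,0]],
    [[0,0,0],[0,0,0]],
    [[0,0,0],[0,0,0]],
  ],
  claw=-1,
  grip_force=12,
)

```text
clock: 10.6
tool_pos: [0.482, 0.1688, 0.0578]
eef_rot: [0.726, 0.688, 0.0, -0.0]
contact_force: [-2.0, 0.2, 2.7]
opening: 0.538
finger_force: 12.0
```

Emit:
step_arm(
  steps=[
    [[0.3,0,0],[0,0,0]],
    [[0.5,0,0],[0,0,0]],
    [[0.5,0,0],[0,0,0]],
    [[0.5,0,0],[0,0,0]],
    [[0.5,0,0],[0,0,0]],
    [[0.5,0,0],[0,0,0]],
    [[0.5,0,0],[0,0,0]],
    [[0.5,0,0],[0,0,0]],
    [[0.3,0,0],[0,0,0]],
    [[0,0,0],[0,0,0]],
    [[0,0,0],[0,0,0]],
  ],
)

```text
clock: 11.98
tool_pos: [0.4843, 0.2106, 0.0578]
eef_rot: [0.725, 0.688, 0.0, -0.0]
contact_force: [-0.1, 0.4, 4.4]
opening: 0.538
finger_force: 12.0
```

Emit:
step_arm(
  steps=[
    [[0,0,0],[0,0,0]],
    [[0,0,0],[0,0,0]],
    [[0,0,0],[0,0,0]],
    [[0,0,0],[0,0,0]],
    [[0,0,0],[0,0,0]],
    [[0,0,0],[0,0,0]],
    [[0,0,0],[0,0,0]],
  ],
  claw=1,
)

```text
clock: 12.85
tool_pos: [0.4843, 0.2098, 0.0577]
eef_rot: [0.726, 0.688, 0.0, -0.0]
contact_force: [0.0, -0.1, 1.3]
opening: 1.003
finger_force: 0.0
```

Emit:
step_arm(
  steps=[
    [[0,0,-1.5],[0,0,0]],
    [[0,0,-3],[0,0,0]],
    [[0,0,-4],[0,0,0]],
    [[0,0,-4],[0,0,0]],
    [[0,0,-4],[0,0,0]],
    [[-1,0,-4],[0,0,0]],
    [[-3,0,0],[0,0,0]],
    [[0,0,0],[0,0,0]],
    [[0,0,0],[0,0,0]],
  ],
)

```text
clock: 13.98
tool_pos: [0.4819, 0.1705, 0.263]
eef_rot: [0.725, 0.688, 0.0, -0.0]
contact_force: [0.3, -0.6, 0.4]
opening: 1.003
finger_force: 0.0
```

```bash
python3 - <<'E'
from h import *
go((.479,-.327,.26),-3)
s=snap('side','side2'); w=snap('wrist','w3')
a=cv2.imread('pics/side2.png')[160:320,160:340]; b=cv2.imread('pics/w3.png')[40:290,220:400]
cv2.imwrite('pics/c2.png',np.hstack([cv2.resize(a,(450,400)),cv2.resize(b,(288,400))]))
E
```

```text
t 13.97 pos [0.4819 0.1705 0.263 ] yaw -3.0 tilt [-0.     0.001 -1.   ] shift cm [-49.7    2.33   0.25] turn -0.0
```

View pics/c2.png

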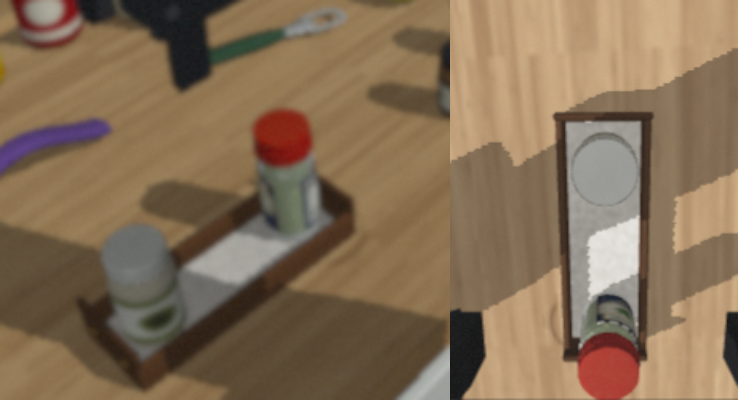

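Both jars stand upright at the two ends with a wide gap between them (white top at side (215,259), tall top at side (273,211)). Next I'll go to the loose jar.

Emit:
step_arm(
  steps=[
    [[-3,0.2,0],[0,0,0]],
    [[-5,0.2,0],[0,0,0]],
    [[-5,0.2,0],[0,0,0]],
    [[-5,0.2,0],[0,0,0]],
    [[-5,0.3,0],[0,0,0]],
    [[-5,0.3,0],[0,0,0]],
    [[-5,0.3,0],[0,0,0]],
    [[-5,0.2,0],[0,0,0]],
    [[-5,0.2,0],[0,0,0]],
    [[-4.7,0.2,0],[0,0,0]],
    [[-2,0,0],[0,0,0]],
    [[0,0,0],[0,0,0]],
  ],
)

```text
clock: 15.58
tool_pos: [0.4788, -0.3277, 0.2622]
eef_rot: [0.726, 0.688, 0.0, -0.0]
contact_force: [1.5, 0.9, 0.6]
opening: 1.001
finger_force: 0.0
```

```bash
python3 - <<'E'
from h import *
D=pickle.load(open('pics/side2.pkl','rb'))
print('white',onz(D,215.2,259.2,.096),'tall',onz(D,273.2,211.2,.116))
go((.479,-.327,.06),-3); print(sensors.get_state()['q'].round(2))
s=snap('wrist','w4'); print(proj(s,(.479,-.327,.098)))
E
```

```text
white [0.47868387 0.21220215 0.096     ] tall [0.47556566 0.0751518  0.116     ]
t 15.57 pos [ 0.4788 -0.3277  0.2622] yaw -3.1 tilt [-0.001  0.001 -1.   ] shift cm [ 0.06  0.03 20.22] turn -0.1
[ 0.47  0.62  0.08  1.71 -0.07  0.81  0.53]
[316.65247059 185.92485546]
```

View pics/w4.png

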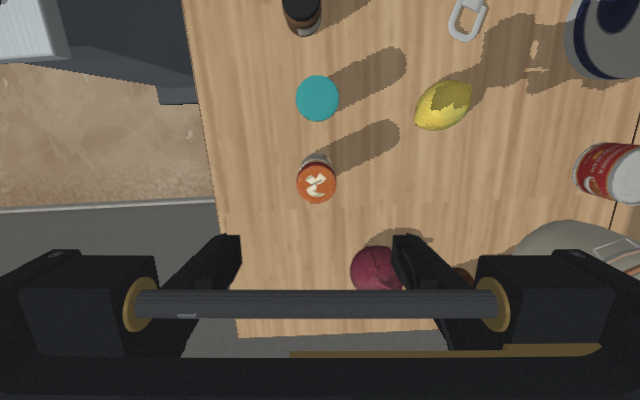

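The wrist view shows the orange cap at (316,184), within 2 px of the predicted point. The turquoise jar (317,98) and the onion (378,268) are clear. Descending and gripping.

Emit:
step_arm(
  steps=[
    [[0,0,3],[0,0,0]],
    [[0,0,3.5],[0,0,0]],
    [[0,0,3.5],[0,0,0]],
    [[0,0,3],[0,0,0]],
    [[0,0,3],[0,0,0]],
    [[0,0,2],[0,0,0]],
    [[0,0,1.4],[0,0,0]],
    [[0,0,0.6],[0,0,0]],
    [[0,0,0],[0,0,0]],
    [[0,0,0],[0,0,0]],
  ],
)

```text
clock: 16.88
tool_pos: [0.4792, -0.3279, 0.0634]
eef_rot: [0.726, 0.688, 0.0, 0.001]
contact_force: [0.1, 0.6, 1.0]
opening: 1.002
finger_force: 0.0
```

Emit:
step_arm(
  steps=[
    [[0,0,0],[0,0,0]],
    [[0,0,0],[0,0,0]],
    [[0,0,0],[0,0,0]],
    [[0,0,0],[0,0,0]],
    [[0,0,0],[0,0,0]],
    [[0,0,0],[0,0,0]],
    [[0,0,0],[0,0,0]],
    [[0,0,0],[0,0,0]],
  ],
  claw=-1,
  grip_force=20,
)

```text
clock: 17.88
tool_pos: [0.4788, -0.3277, 0.0627]
eef_rot: [0.726, 0.688, 0.0, -0.0]
contact_force: [0.0, -0.7, 0.3]
opening: 0.497
finger_force: 20.0
```

Emit:
step_arm(
  steps=[
    [[0,0,-0.5],[0,0,0]],
    [[0,0,-1.5],[0,0,0]],
    [[0,0,-2.5],[0,0,0]],
    [[0,0,-2.5],[0,0,0]],
    [[0,0,-2.5],[0,0,0]],
    [[0,0,-2.5],[0,0,0]],
    [[0,0,-2.5],[0,0,0]],
    [[0,0,-1.5],[0,0,0]],
    [[0,0,-1],[0,0,0]],
    [[0,0,0],[0,0,0]],
  ],
)

```text
clock: 19.12
tool_pos: [0.4789, -0.3278, 0.2331]
eef_rot: [0.726, 0.688, 0.0, 0.0]
contact_force: [0.4, -0.5, -0.9]
opening: 0.489
finger_force: 20.0
```

Emit:
step_arm(
  steps=[
    [[1,-0.1,0],[0,0,0]],
    [[2,-0.1,0],[0,0,0]],
    [[3,-0.2,0],[0,0,0]],
    [[3,-0.2,0],[0,0,0]],
    [[3,-0.1,0],[0,0,0]],
    [[3,-0.1,0],[0,0,0]],
    [[3,-0.1,0],[0,0,0]],
    [[3,-0.1,0],[0,0,0]],
    [[3,-0.1,0],[0,0,0]],
    [[3,-0.1,0],[0,0,0]],
    [[3,-0.1,0],[0,0,0]],
    [[3,-0.1,0],[0,0,0]],
  ],
)

```text
clock: 20.62
tool_pos: [0.4812, 0.0051, 0.2324]
eef_rot: [0.725, 0.689, -0.0, -0.001]
contact_force: [0.1, 0.1, -1.1]
opening: 0.493
finger_force: 20.0
```

Emit:
step_arm(
  steps=[
    [[3,-0.2,0],[0,0,0]],
    [[3,-0.2,0],[0,0,0]],
    [[3,-0.2,0],[0,0,0]],
    [[2.5,-0.2,0],[0,0,0]],
    [[1.5,-0.1,0],[0,0,0]],
    [[1,0,0],[0,0,0]],
    [[0,0,0],[0,0,0]],
    [[0,0,0],[0,0,0]],
  ],
)

```text
clock: 21.62
tool_pos: [0.4807, 0.1417, 0.2327]
eef_rot: [0.726, 0.688, -0.0, 0.0]
contact_force: [0.4, -0.7, -1.6]
opening: 0.493
finger_force: 20.0
```

```bash
python3 - <<'E'
from h import *
go((.482,.1425,.071),-3)
a=snap('scene','scene3')['img']; b=snap('side','side3')['img']
cv2.imwrite('pics/c3.png',np.hstack([cv2.resize(a[80:230,160:320],(400,375)),cv2.resize(b[140:320,160:340],(375,375))])[:,:,::-1])
E
```

```text
t 21.62 pos [0.4807 0.1417 0.2327] yaw -3.1 tilt [-0.    -0.001 -1.   ] shift cm [ 0.09  0.12 16.17] turn -0.1
```

View pics/c3.png

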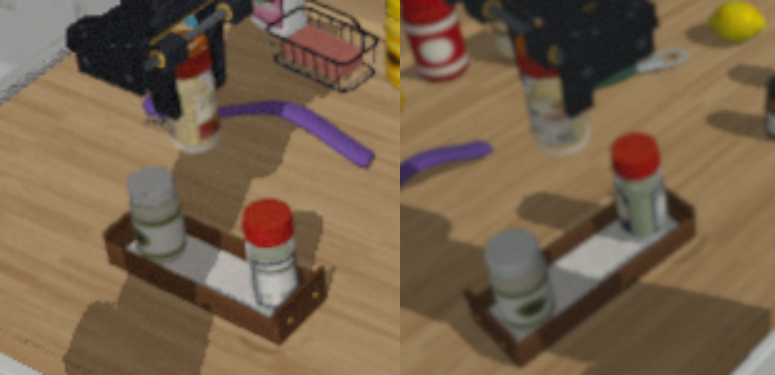

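The loose jar hangs upright over the gap and both rack jars are standing. Lowering, slowly at the end.

Emit:
step_arm(
  steps=[
    [[0.1,0.1,1],[0,0,0]],
    [[0,0,2],[0,0,0]],
    [[0,0,2.5],[0,0,0]],
    [[0,0,2.5],[0,0,0]],
    [[0,0,2.5],[0,0,0]],
    [[0,0,2],[0,0,0]],
    [[0,0,1.5],[0,0,0]],
    [[0,0,1],[0,0,0]],
    [[0,0,0.6],[0,0,0]],
    [[0,0,0.2],[0,0,0]],
    [[0,0,0],[0,0,0]],
    [[0,0,0],[0,0,0]],
  ],
)

```text
clock: 23.22
tool_pos: [0.482, 0.1439, 0.0751]
eef_rot: [0.726, 0.688, 0.0, 0.0]
contact_force: [-0.4, -0.6, -1.4]
opening: 0.495
finger_force: 20.0
```

Emit:
step_arm(
  steps=[
    [[0,0,0.1],[0,0,0]],
    [[0,0,0.1],[0,0,0]],
    [[0,0,0.05],[0,0,0]],
    [[0,0,0],[0,0,0]],
    [[0,0,0],[0,0,0]],
  ],
)

```text
clock: 23.85
tool_pos: [0.4818, 0.1438, 0.0722]
eef_rot: [0.726, 0.688, 0.0, -0.0]
contact_force: [-1.3, 0.4, -1.2]
opening: 0.49
finger_force: 20.0
```

Emit:
step_arm(
  steps=[
    [[0,0,0.1],[0,0,0]],
    [[0,0,0.05],[0,0,0]],
    [[0,0,0],[0,0,0]],
    [[0,0,0],[0,0,0]],
  ],
)

```text
clock: 24.35
tool_pos: [0.4818, 0.1438, 0.0707]
eef_rot: [0.726, 0.688, 0.0, -0.0]
contact_force: [0.5, -0.3, -1.8]
opening: 0.494
finger_force: 20.0
```

Emit:
step_arm(
  steps=[
    [[0,0,0.1],[0,0,0]],
    [[0,0,0],[0,0,0]],
    [[0,0,0],[0,0,0]],
  ],
)

```text
clock: 24.72
tool_pos: [0.4818, 0.1438, 0.0706]
eef_rot: [0.726, 0.688, 0.0, 0.0]
contact_force: [-0.5, -0.5, 8.3]
opening: 0.491
finger_force: 20.0
```

Contact, with an upward force of about 8 N. Releasing and withdrawing.

Emit:
step_arm(
  steps=[
    [[0,0,-0.05],[0,0,0]],
    [[0,0,0],[0,0,0]],
    [[0,0,0],[0,0,0]],
    [[0,0,0],[0,0,0]],
    [[0,0,0],[0,0,0]],
    [[0,0,0],[0,0,0]],
    [[0,0,0],[0,0,0]],
    [[0,0,0],[0,0,0]],
    [[0,0,0],[0,0,0]],
  ],
  claw=1,
)

```text
clock: 25.85
tool_pos: [0.4818, 0.1438, 0.0702]
eef_rot: [0.726, 0.688, 0.0, -0.0]
contact_force: [-0.3, 0.0, 0.6]
opening: 0.999
finger_force: 0.0
```

Emit:
step_arm(
  steps=[
    [[0,0,-1],[0,0,0]],
    [[0,0,-2.5],[0,0,0]],
    [[0,0,-4],[0,0,0]],
    [[0,0,-4],[0,0,0]],
    [[0,0,-4],[0,0,0]],
    [[0,0,-3],[0,0,0]],
    [[0,0,0],[0,0,0]],
    [[0,0,0],[0,0,0]],
    [[0,0,0],[0,0,0]],
  ],
)

```text
clock: 26.98
tool_pos: [0.481, 0.1436, 0.2542]
eef_rot: [0.726, 0.688, -0.001, -0.001]
contact_force: [0.6, -0.3, -0.3]
opening: 1.001
finger_force: 0.0
```

```bash
python3 - <<'E'
from h import *
a=snap('scene','scene4')['img']; b=snap('side','side4')['img']
cv2.imwrite('pics/c4.png',np.hstack([cv2.resize(a[80:230,160:320],(400,375)),cv2.resize(b[140:320,160:340],(375,375))])[:,:,::-1])
E
```

```text
(no output)
```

View pics/c4.png

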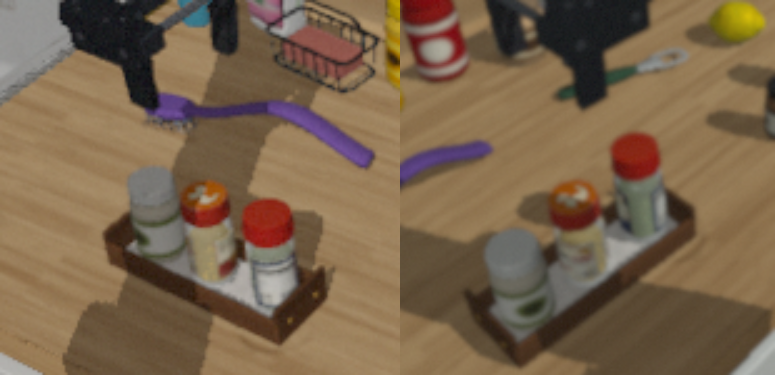

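All three jars stand upright in the rack with the orange-capped jar in the middle, and the gripper is clear. Handing in.

```bash
python3 -c "
from h import *
print(finish_job())"
```

```text
the job is handed in; nothing more can be done
None
```

I slid the two rack jars apart and set the red-orange-capped jar upright between them; the last pictures showed all three standing with the gripper clear, and I handed the job in at about 27 s without seeing a verdict.

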